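# Load a reagent cartridge into the bench analyser and hold it on prime

## Robot

A 6-joint arm with a two-finger parallel gripper is mounted at the origin on a cart in front of the work surface, level with it; the furniture and walls round the work are solid. World frame = base frame: x ahead of the robot, y to its left, z up, the work surface at z = 0. Lengths are in mm, angles in rad, forces in N, time in s.
With the tool pointing down it reaches from about 275 to 775 mm from the base axis. Payload 14.6 kg.
Tool frame: the origin (TCP) lies at the very end of the fingers, on their centre line; the grasp point (between the pads) lies 19 mm behind it (r.pinch_z is the z of the grasp point in the tool frame, in mm); z points along the fingers, y is the line along which they close (so a half turn about z gives the same grasp; the last joint's range is limited). The gripper opens to 85 mm and grips with 20 to 120 N. Pads are 22 mm wide; open, the fingers measure 114 mm over their backs; the gripper's body (76 mm by 85 mm) begins 54 mm behind the grasp point. The pads swing forward as they close: fully open they stand 13 mm farther back than shut.
Start: joints at [1.018, 0.263, -0.048, 1.259, 0, 1.415], TCP at [203.385, 484.007, 231.278] pointing down, gripper open.
Joint ranges: [-2.65, 2.65], [-0.89, 1.7], [-1.18, 1.37], [-2.13, 2.11], [-1.35, 1.29], [-3.14, 3.14]. Speed limits (rad/s): [1.89, 1.89, 2.57, 2.79, 3.14, 3.14].

## Interface

Orientations are given as a rotation vector (axis times angle).
In Python, from bench import monitor, viewer, r, nets gives the robot as it stands.
- The arm moves only by the tool move_arm, never from a script. Its argument "increments" is one flat list of numbers, 4 for each row, row after row: the shift along the world's x, y, z in mm, then the turn about the world's z in rad. In form: [dx, dy, dz, yaw, dx, dy, dz, yaw, ...]. A call has 1 to 10 rows; each row is the pose to reach, as a shift and turn from the pose commanded when the call began; what a row does not reach only later rows make up. A row lasts 1/12 s, in which the tool goes at most 41.7 mm and 7.16 degrees, less where a joint would pass 70% of its speed; a pose out of reach is approached as far as the arm can. A call with a gripper value outside its range is refused whole. "gripper" is the opening, from 0 (shut) to 1 (fully open), set as the call begins (left out, the last holds). The fingers move at their own pace and stop on an object; "force" is the grip in N (left out, the last holds). Time passes only in rows, so rows that repeat a pose let the fingers close. It gives the time, the measured TCP pose, the force, the opening and the grip force at its end, in the units of the state.
- monitor.sense(): the state, without advancing time (a new reading comes with each control period).
- viewer.capture(name): name is "side" or "top"; returns the picture (420x560x3 uint8, red, green, blue); there is no depth.
- viewer.camera_params(name): a dict with "mtx" (3x3 intrinsics, pixels), "R" (3x3) and "t" (3): a world point X has camera coordinates R X + t. Camera axes: x right, y down, z forward; pixel columns grow to the right and rows downward; lengths in mm; the calibration is good to about 2 mm. A picture is of the moment at which its call begins. camera_params takes no time and is no camera call.
- r.sign_off(): hands the job in; it is judged then, once.
Trained networks look in the newest picture that a camera, given by its name, has taken for a name from the list of things; names that differ only in an ending like _2 or _b are one class to them, and where a whole thing is asked for, a point or a joint stands for the part that bears it (a point fixed in the world has none). Each returns a list of dicts, best first, with "conf" (0 to 1); they miss things now and then, are a little off and sometimes report something else, mostly with a low value. They report only what shows in the picture. A call takes as long as a camera call. They do not tell look-alikes from the thing itself.
- nets.search_frame(label, camera): "extent" ([left, top, right, bottom] in pixels, round what is visible of it).
- nets.silhouettes(label, camera): "pixels" (420x560 bool, what is visible of it) and "extent" ([left, top, right, bottom] in pixels, round what is visible of it).
The state is a dict: "t": time; "joints": joint angles; "joint_vel": joint speeds; "effort": joint torques, N m; "ee_pos": TCP position; "eef_rot": TCP orientation; "ft_force": force on the tool from outside, world axes, zero at the start; "moment": the same for the moment, N m; "grip_width": opening from 0.0 (shut) to 1.0 (fully open); "finger_force": force on a finger pad.
Only numpy, scipy, OpenCV 4.12 (cv2) and the standard library are available. Lean on these libraries where they do the work, as an engineer would, in place of code of your own. Each camera call takes 0.05 s, during which the arm holds its last target. There are 200 camera calls.

## Task

Slide the analyser's guard door fully open, pick up the reagent cartridge and push it down into the port with its two pins going through the two notches, then turn it clockwise (seen from above) about a quarter turn against the return spring until it stops. Finish while still gripping the cartridge and holding it there, pressed in and turned to the stop, so that the line primes: do not let go. Leave the other things on the desk where they stand.

Things in the scene. Friction and masses are not known exactly. Their poses are not given: they have to be found in the camera images.
- analyser: White bench analyser, fixed, 180 (x) x 290 (y) x 110 mm; origin at the centre of its underside, x from its front to its back, y to its left along the door's rails. Flat deck 110 mm above the desk; two rails 13 mm high at x = -51 and +51 mm. A tilted screen rises to 151 mm at the back left (x 50 to 95, y 15 to 130 mm). The port lies in the right half of the deck, under the shut door.
- guard_door (a joint): Grey guard door, a plate 94 x 110 x 5 mm sliding on the deck to the analyser's left (+y), its top 8 mm above the deck. 0 = shut over the port, 0.105 m = fully open at the end stop; may start slightly ajar. Stays where it is left; friction about 1.2 N. Less than 85 mm open, it is in the cartridge's way.
- door_grip (a point): Top centre of the guard door's black grip bar, which stands on the door: 12 mm thick along the analyser's y, 50 mm long along its x, 26 mm from the door's surface to this point. It moves with the door.
- port: Bayonet port, a round grey socket in the deck; origin on its axis at the rim, 111 mm above the desk; z up, x through its two facing entry notches (yaw +0.70 rad from the analyser's x). Bore 44 mm; notches 14 mm wide, out to radius 30 mm; lip 8 mm thick, the pins pass below it. A spring plunger inside, 4 mm below the rim, pushes back with 3 N rising to 7 N.
- plunger (a joint): How far the port's spring plunger is pressed down, in m; 0 = at rest. About 0.021 to 0.026 with the cartridge pushed in and its pins below the lip.
- valve_ring (a joint): Turn of the spring-return ring in the port, rad, growing clockwise from above. The pins drive it: after about 0.18 rad of free turn it follows the cartridge, against 0.08 rising to 0.18 N m, to a firm stop at 1.25 (cartridge then about 1.42 rad, 81 degrees, from its entry position, its bar in line with two black ticks round the port). Let go, it springs part of the way back.
- cartridge: Reagent cartridge, upright, 94 mm high, 0.15 kg; origin at the centre of its foot. Spigot 40 mm across, 30 long, foot tapered to 32; two 8 mm pins at 13 mm height out to radius 27 mm at +x and -x; collar 62 mm across at 30-34 mm; white body 54 mm across to 68 mm; grip bar 68-94 mm, 50 long along x, 14 thick. Origin 30 mm below the port's when fully in, 25 when the pins bear up under the lip.
- ink_pad: Bystander: round black ink pad with a brass cover, 64 mm in diameter, 21 mm high; origin at the centre of its underside.
- dropper_bottle: Bystander: small white dropper bottle with a green cap, standing, 23 mm in diameter, 69 mm high; origin at the centre of its underside.
Not all that is in view belongs to the job. What is shaped like the cartridge but blue or pink is not meant.

How it is judged (in metres and radians):
On the way, in this order (a step that is already met when the one before it is completed fails the run):
1. the guard door is slid fully open (at least 95 of 105 mm) (value of joint guard_door above 0.095 m), for 0.2 s.
2. the cartridge is pushed down into the port, upright, its pins below the lip (z of cartridge in the frame of port below -0.0225 m and horizontal distance between cartridge and port below 0.005 m and angle between cartridge's own z axis and vertical below 0.12 rad), for 0.1 s.
3. the gripped cartridge has turned the valve ring clockwise to its stop (1.05 rad or more) and is held there (value of joint valve_ring above 1.05 rad and contact force between the fingers and cartridge above 2 N), for 0.3 s.
At the end, for the whole second after the job is handed in: The fingers still grip the cartridge (more than 2 N) and hold it upright within 0.12 rad and within 5 mm of the port's axis, pushed in at least 22.5 mm below the rim and turned so that the valve ring reads at least 1.05 rad; the guard door is still open by at least 90 mm (all of step 2 and all of step 3 and value of joint guard_door above 0.09 m); the arm keeps its last pose, push and grip.
It fails at once if the ink pad or the dropper bottle is moved by more than 30 mm, or the bottle is knocked over (distance of any of ink_pad, dropper_bottle from where it was at the start of the episode above 0.03 m or angle between dropper_bottle's own z axis and vertical above 0.6 rad).
It also fails if it takes over 58 s, if anything falls off the work surface, if the arm or the gripper's body presses on something with over 40 N, if the wrist force passes 120 N, or if a joint passes its speed limit or range.

## Working session

There is one attempt and no reset: what is moved stays moved. The work goes in short steps, Python scripts to look and compute and a tool call to move; the robot and the scene stay as the last step left them, time stands still between calls to the robot, and variables do not carry over. Pictures are saved under pics/ and viewed, at most 10 in all, crops included, and the job is handed in when it is done.

Besides the shell and the picture viewer there is one more tool, called after ">>>" by a JSON object that holds its "method" and its "body", one argument or row to a line. move_arm: Moves the arm, as the interface text tells. Its arguments: {"type":"object","properties":{"increments":{"type":"array","items":{"type":"number"}},"gripper":{"type":"number"},"force":{"type":"number"}},"required":["increments"]}

```bash
mkdir -p pics; ls; cat > h.py <<'E'
import numpy as np,cv2
from bench import monitor,viewer,r,nets
def P(c):
    d=viewer.camera_params(c);return np.array(d["mtx"]),np.array(d["R"]),np.array(d["t"]).ravel()
def proj(c,X):
    K,R,t=P(c);p=(np.atleast_2d(X)@R.T+t)@K.T;return p[:,:2]/p[:,2:]
def ray(c,uv):
    K,R,t=P(c);d=R.T@np.linalg.solve(K,[uv[0],uv[1],1.]);return -R.T@t,d
def onz(c,uv,z):
    o,d=ray(c,uv);return o+d*(z-o[2])/d[2]
def tri(a,ua,b,ub):
    M=[];
    for c,u in((a,ua),(b,ub)):
        K,R,t=P(c);Q=K@np.c_[R,t];M.append(Q)
    X=cv2.triangulatePoints(M[0],M[1],np.float64(ua).reshape(2,1),np.float64(ub).reshape(2,1)).ravel();return X[:3]/X[3]
E
python3 - <<'E'
from h import *
for c in("side","top"):
    im=viewer.capture(c);cv2.imwrite(f"pics/{c}0.png",im[...,::-1])
    K,R,t=P(c);print(c,(-R.T@t).round(),R[2].round(2),K[0,0])
    for n in("analyser","guard_door","door_grip","port","cartridge","ink_pad","dropper_bottle"):
        print(n,[(np.round(q["extent"]).tolist(),round(q["conf"],2)) for q in nets.search_frame(n,c)])
print(monitor.sense())
E
```

```text
pics
side [-306. -520.  738.] [ 0.67  0.53 -0.52] 523.5132816440675
analyser [([298.0, 199.0, 459.0, 334.0], 0.87)]
guard_door [([378.0, 232.0, 440.0, 269.0], 0.84)]
door_grip [([378.0, 235.0, 445.0, 272.0], 0.93)]
port []
cartridge [([191.0, 196.0, 212.0, 238.0], 0.9), ([157.0, 185.0, 179.0, 218.0], 0.85), ([268.0, 203.0, 290.0, 241.0], 0.76)]
ink_pad [([228.0, 215.0, 252.0, 234.0], 0.54)]
dropper_bottle [([244.0, 232.0, 252.0, 261.0], 0.57)]
top [ 321.  115. 1243.] [ 0.14 -0.02 -0.99] 535.2277236225465
analyser [([307.0, 147.0, 449.0, 251.0], 0.81)]
guard_door [([381.0, 161.0, 439.0, 210.0], 0.96)]
door_grip [([382.0, 163.0, 439.0, 213.0], 0.61)]
port []
cartridge [([166.0, 218.0, 191.0, 245.0], 0.94), ([237.0, 175.0, 269.0, 204.0], 0.78)]
ink_pad [([186.0, 182.0, 216.0, 209.0], 0.76)]
dropper_bottle [([243.0, 229.0, 253.0, 244.0], 0.43)]
{'t': 0.8, 'joints': array([ 1.01772583e+00,  2.63090666e-01, -4.82667437e-02,  1.25941757e+00,
       -1.84099769e-06,  1.41550177e+00]), 'joint_vel': array([-1.53986077e-03,  2.12296227e-05, -1.07386381e-03, -1.48223173e-03,
       -1.79504806e-04,  3.53586753e-04]), 'effort': array([ 8.11309728e-04, -6.37387705e+01,  3.84759593e+01,  7.15043352e-04,
        9.78219123e-05,  2.31783633e-05]), 'ee_pos': array([203.3772238 , 484.01893409, 231.29534395]), 'eef_rot': array([6.20712022e-01, 3.07965316e+00, 3.04496528e-05]), 'ft_force': array([ 0.65593425,  0.3587956 , -0.47227421]), 'moment': array([-0.0282718 ,  0.01020496,  0.05332079]), 'finger_force': 0.0, 'grip_width': 1.0011512525907136}
```

```bash
python3 -c "
import cv2,numpy as np
" ; ls pics
```

```text
side0.png
top0.png
```

```bash
python3 - <<'E'
import cv2,numpy as np
a=cv2.imread("pics/side0.png")[170:345,140:470];b=cv2.imread("pics/top0.png")[130:270,140:470]
cv2.imwrite("pics/c1.png",cv2.resize(a,None,fx=2.4,fy=2.4,interpolation=2))
cv2.imwrite("pics/c2.png",cv2.resize(b,None,fx=2.4,fy=2.4,interpolation=2))
E
```

```text
(no output)
```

View pics/c1.png

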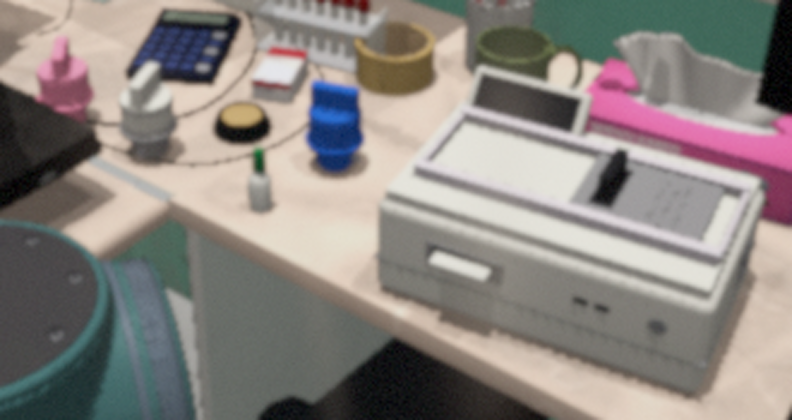

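View pics/c2.png

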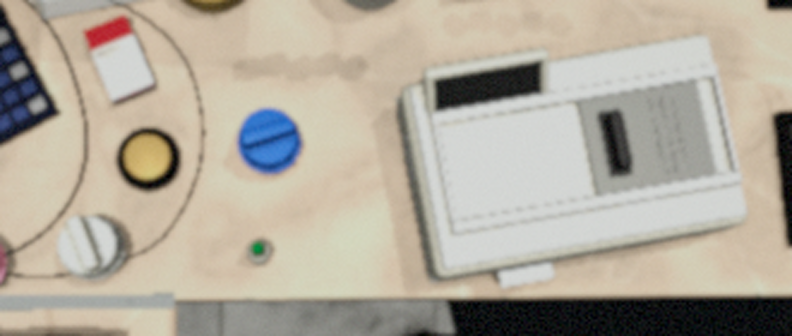

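The side view shows the white cartridge at about (201,216), with the blue and pink look-alikes beside it. In the top view the cartridge is at about (177,232). The door's black bar is at top (396,189) and side (394,244), and the door is nearly shut.

```bash
cat >> h.py <<'E'
def rect(c,im,z,x0,x1,y0,y1,s=4):
    # world-plane picture: column = (y1-y)*s, row = (x1-x)*s
    n=np.float32([[x1,y1,z],[x1,y0,z],[x0,y0,z],[x0,y1,z]])
    dst=np.float32([[0,0],[(y1-y0)*s,0],[(y1-y0)*s,(x1-x0)*s],[0,(x1-x0)*s]])
    H=cv2.getPerspectiveTransform(proj(c,n).astype(np.float32),dst)
    return cv2.warpPerspective(im,H,(int((y1-y0)*s),int((x1-x0)*s)),flags=cv2.INTER_CUBIC)
E
python3 - <<'E'
from h import *
im={c:cv2.imread(f"pics/{c}0.png") for c in("top","side")}
g={c:cv2.cvtColor(im[c],6) for c in im}
# guess
print("bar",tri("top",(396,189),"side",(394,243)))
print("cart",tri("top",(177.5,231),"side",(200.5,199)))
print("an corners z110", [onz("top",(140+u/2.4,130+v/2.4),110).round() for u,v in((405,85),(440,278),(745,215),(708,40))])
for c,ext in(("top",(385,170,412,210)),("side",(380,228,408,262))):
    l,t,rr,b=ext;m=(g[c][t:b,l:rr]<70).astype(np.uint8);n,_,st,ce=cv2.connectedComponentsWithStats(m)
    print(c,[(s.tolist(),(q+[l,t]).round(1).tolist()) for s,q in zip(st[1:],ce[1:]) if s[4]>15])
for n in("cartridge",):
  for c in im:
    viewer.capture(c)
    for k,q in enumerate(nets.silhouettes(n,c)):
        p=q["pixels"];ys,xs=np.nonzero(p);print(c,q["extent"],q["conf"],xs.mean(),ys.mean(),im[c][p].mean(0).round())
a=rect("top",im["top"],118,300-0,300+1,0,1) if 0 else None
b=tri("top",(396,189),"side",(394,243))
w=tri("top",(177.5,231),"side",(200.5,199))
A=rect("top",im["top"],118,b[0]-120,b[0]+120,b[1]-90,b[1]+110,3)
C=rect("top",im["top"],94,w[0]-40,w[0]+40,w[1]-40,w[1]+40,7)
cv2.imwrite("pics/A.png",A[:600]);cv2.imwrite("pics/C.png",C)
o=np.zeros((600,800,3),np.uint8);o[:300,:]=0
AA=cv2.resize(A,(480,576));CC=cv2.resize(C,(300,300));o[:576,:480]=AA;o[:300,490:790]=CC
S=rect("side",im["side"],94,w[0]-40,w[0]+40,w[1]-40,w[1]+40,7);o[300:,490:790]=cv2.resize(S,(300,300))
cv2.imwrite("pics/c3.png",o);print(b,w)
E
```

```text
bar [ 513.48809564 -163.04235976  125.4568852 ]
cart [428.56535001 304.31154629 100.12111875]
an corners z110 [array([568.,  21., 110.]), array([394.,  -7., 110.]), array([ 448., -281.,  110.]), array([ 609., -256.,  110.])]
top [([5, 7, 12, 25, 198], [396.1, 188.9])]
side [([7, 5, 15, 23, 176], [394.5, 244.7])]
top [165.8, 216.0, 192.3, 247.2] 0.93 177.90199335548172 233.18272425249168 [173. 180. 179.]
top [238.8, 174.9, 269.8, 203.0] 0.83 250.9778156996587 188.47610921501706 [184. 114.  65.]
top [116.4, 228.7, 144.0, 254.2] 0.67 127.55915721231767 239.27228525121555 [150. 132. 185.]
side [155.9, 187.2, 179.7, 221.5] 0.82 166.5792349726776 203.9672131147541 [121. 105. 162.]
side [190.7, 197.8, 211.0, 240.0] 0.8 200.90153846153845 217.50615384615384 [128. 134. 137.]
side [268.4, 201.0, 290.8, 242.8] 0.66 278.7193460490463 221.97275204359673 [133.  74.  44.]
[ 513.48809564 -163.04235976  125.4568852 ] [428.56535001 304.31154629 100.12111875]
```

View pics/c3.png

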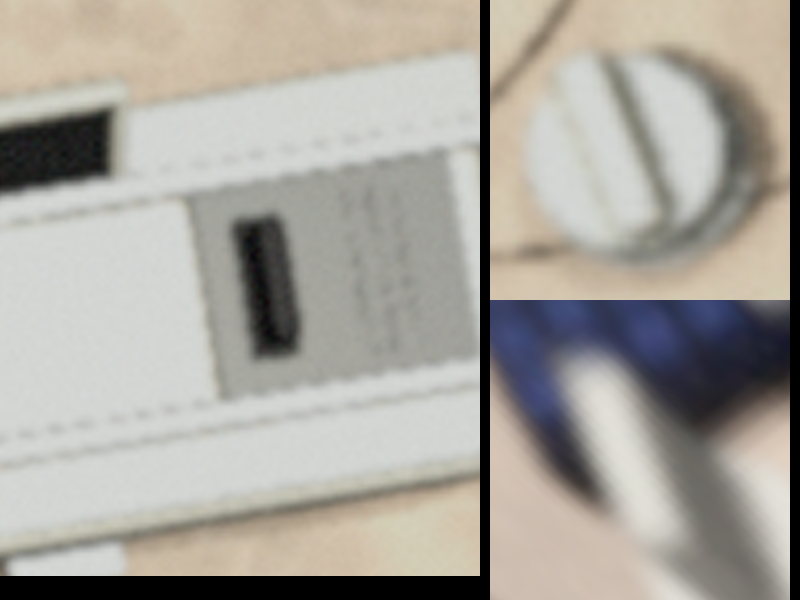

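The rectified views show the door bar at about (267,286) in the left panel, with the analyser's yaw about +0.155. The cartridge's bar is centred at about (609,147), yaw about 0.385. I'll check both by overlaying the models on both views.

```bash
cat >> h.py <<'E'
def box(cx,cy,yaw,lx,ly,z0,z1):
    c,s=np.cos(yaw),np.sin(yaw);q=np.array([[-1,-1],[1,-1],[1,1],[-1,1]])*[lx/2,ly/2]
    q=q@np.array([[c,s],[-s,c]])+[cx,cy];return [np.c_[q,np.full(4,z)] for z in(z0,z1)]
def circ(cx,cy,d,z):
    a=np.linspace(0,2*np.pi,40);return np.c_[cx+d/2*np.cos(a),cy+d/2*np.sin(a),np.full(40,z)]
def over(c,im,loops,ctr,h,size):
    f=size/(2*h);x0,y0=int(ctr[0]-h),int(ctr[1]-h)
    o=cv2.resize(im[y0:y0+2*h,x0:x0+2*h],(size,size),interpolation=2)
    for L,col in loops:
        p=(proj(c,L)-[x0,y0]+.5)*f;cv2.polylines(o,[np.round(p*8).astype(np.int32)],True,col,1,16,3)
    return o
E
python3 - <<'E'
from h import *
im={c:cv2.imread(f"pics/{c}0.png") for c in("top","side")}
yaw=.155;bx,by=512.1,-160.8;cx,cy,cyaw=429.4,312.6,.385
b=box(bx,by,yaw,50,12,118,144)
ux,uy=np.array([np.cos(yaw),np.sin(yaw)]),np.array([-np.sin(yaw),np.cos(yaw)])
L1=[(b[1],(0,0,255)),(b[0],(0,255,255)),(box(518.7,-192,yaw,94,110,118,118)[0],(255,0,0))]
k=box(cx,cy,cyaw,50,14,68,94)
L2=[(k[1],(0,0,255)),(k[0],(0,255,255)),(circ(cx,cy,54,68),(255,0,0)),(circ(cx,cy,62,32),(0,160,0)),(circ(cx,cy,32,0),(255,0,255))]
o=np.vstack([np.hstack([over(c,im[c],L,proj(c,[[*q]])[0],h,300) for L,q,h in((L1,(bx,by,130),34),(L2,(cx,cy,50),28))]) for c in("top","side")])
cv2.imwrite("pics/c4.png",o)
E
```

```text
(no output)
```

View pics/c4.png

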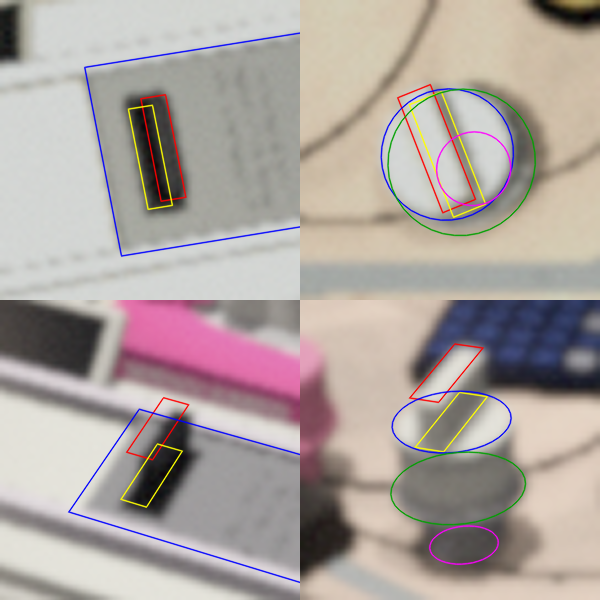

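>>> {"method": "move_arm", "body": {
  "increments": [0,0,15,0.1,25,-40,20,0.2,50,-80,20,0.3,75,-120,20,0.4,100,-160,20,0.5,125,-200,20,0.55,150,-240,20,0.55,175,-280,20,0.55,200,-320,20,0.55,220,-360,20,0.55],
  "gripper": 1
}}

```text
t: 1.83
ee_pos: [399.7, 165.6, 251.5]
eef_rot: [-0.239, 3.132, 0.0]
ft_force: [1.1, 1.5, 1.2]
grip_width: 1.003
finger_force: 0.0
```

The overlays fit in the top view, but in the side view they sit 1–3 px to the left of the real objects. I'll fit silhouettes numerically in both views.

```bash
cat >> h.py <<'E'
from scipy.optimize import minimize
def sil(c,parts,shape=(420,560),f=4):
    m=np.zeros((shape[0]*f,shape[1]*f),np.uint8)
    for q in parts:
        h=cv2.convexHull(((proj(c,q)+.5)*f).astype(np.float32));cv2.fillConvexPoly(m,np.round(h*8).astype(np.int32),1,8,3)
    return cv2.resize(m.astype(np.float32),shape[::-1],interpolation=cv2.INTER_AREA)
def fit(masks,model,x0,steps):
    def cost(p):return sum(np.abs(sil(c,model(p))-m).sum()/m.sum() for c,m in masks.items())
    s=np.vstack([np.zeros(len(x0)),np.diag(steps)])+x0
    o=minimize(cost,x0,method="Nelder-Mead",options=dict(initial_simplex=s,maxfev=150,xatol=.05,fatol=1e-4));return o.x,o.fun
E
python3 - <<'E'
from h import *
mk={}
for c,(l,t,rr,b) in(("top",(385,170,412,210)),("side",(380,228,408,264))):
    g=cv2.cvtColor(cv2.imread(f"pics/{c}0.png"),6).astype(float);m=np.zeros(g.shape)
    m[t:b,l:rr]=np.clip((120-g[t:b,l:rr])/(120-35),0,1);mk[c]=m
mod=lambda p:[np.vstack(box(p[0],p[1],p[3],50,12,118+p[2],144+p[2]))]
for s in(("top","side"),("top",),("side",)):
    print(s,*fit({c:mk[c] for c in s},mod,[512,-161,0,.155],[5,5,4 ,.05]))
print([len(nets.silhouettes("cartridge",c)) for c in () ])
for c in("top","side"):
    im=viewer.capture(c);cv2.imwrite(f"pics/{c}1.png",im[...,::-1])
    Q=[q for q in nets.silhouettes("cartridge",c)]
    Q=[q for q in Q if np.ptp(im[q["pixels"]].mean(0))<25]
    print(c,[(q["extent"],q["conf"]) for q in Q])
    if Q: mk["c"+c]=Q[0]["pixels"].astype(float)
def cm(p):
    x,y,z,w=p;C=lambda d,h:circ(x,y,d,h+z)
    return [np.vstack([C(32,0),C(40,6),C(40,30)]),np.vstack([C(62,30),C(62,34)]),np.vstack([C(54,34),C(54,68)]),np.vstack(box(x,y,w,50,14,68+z,94+z))]
M={c:mk["c"+c] for c in("top","side") if "c"+c in mk}
print(fit(M,cm,[429,312,0,.385],[5,5,4,.1]))
for c in M: print(c,fit({c:M[c]},cm,[429,312,0,.385],[5,5,.1,.1]))
E
```

```text
('top', 'side') [ 5.14112665e+02 -1.64025874e+02 -1.17176337e+01  1.75611189e-01] 0.539752546993616
('top',) [ 5.11846401e+02 -1.60897548e+02  7.04445195e-01  1.61996447e-01] 0.25419499381953026
('side',) [ 5.18467964e+02 -1.63769545e+02 -1.06307352e+01  2.06470589e-01] 0.24666980409673914
[]
top []
side [([192.3, 196.2, 210.6, 237.8], 0.73)]
(array([ 4.52688818e+02,  3.39309690e+02, -2.32230661e+01,  3.65048313e-01]), np.float64(0.05355825958702065))
side (array([4.29021939e+02, 3.11972899e+02, 1.15581374e-02, 4.71584660e-01]), np.float64(0.07964601769911504))
```

>>> {"method": "move_arm", "body": {
  "increments": [12,-35,0,0,25,-70,0,0,37,-105,-5,0,50,-140,-20,0,62,-175,-35,0,75,-210,-45,0,87,-245,-50,0,100,-280,-50,0,100,-280,-50,0,100,-280,-50,0]
}}

```text
t: 2.87
ee_pos: [499.4, -112.3, 200.8]
eef_rot: [0.238, -3.132, -0.001]
ft_force: [-0.9, 0.6, 0.7]
grip_width: 1.0
finger_force: 0.0
```

```bash
python3 - <<'E'
from h import *
im={}
for c in("top","side"):
    im[c]=viewer.capture(c)[...,::-1].copy();cv2.imwrite(f"pics/{c}2.png",im[c])
mk={}
for c in im:
    Q=[q for q in nets.silhouettes("cartridge",c)];Q=[q for q in Q if np.ptp(im[c][q["pixels"]].mean(0))<25]
    print(c,[(q["extent"],q["conf"]) for q in Q])
    if Q: mk[c]=Q[0]["pixels"].astype(float)
def cm(p):
    x,y,z,w=p;C=lambda d,h:circ(x,y,d,h+z)
    return [np.vstack([C(32,0),C(40,6),C(40,30)]),np.vstack([C(62,30),C(62,34)]),np.vstack([C(54,34),C(54,68)]),np.vstack(box(x,y,w,50,14,68+z,94+z))]
for s in(("top","side"),("top",),("side",)):
    M={c:mk[c] for c in s if c in mk}
    if M:
        print(s,fit(M,cm,[429,312,0,.385],[5,5,4,.1]),fit(M,lambda p:cm([p[0],p[1],0,p[2]]),[429,312,.385],[5,5,.1]))
s=monitor.sense();print(s["ee_pos"],s["eef_rot"])
b=np.hstack([im[c][130:290,300:480] for c in("top","side")]);cv2.imwrite("pics/c5.png",cv2.resize(b,None,fx=2.2,fy=2.2,interpolation=2))
E
```

```text
top [([162.9, 218.8, 190.6, 249.6], 0.87)]
side [([187.9, 197.4, 213.1, 236.5], 0.67)]
('top', 'side') (array([429.87812775, 313.43085611,  -1.89325636,   0.47137054]), np.float64(0.15503799285664263)) (array([429.81869168, 313.12888465,   0.5129604 ]), np.float64(0.16058080631230012))
('top',) (array([4.29378974e+02, 3.12463432e+02, 4.09744231e+00, 3.30743347e-01]), np.float64(0.03587786259541985)) (array([4.29942321e+02, 3.12921498e+02, 3.75836686e-01]), np.float64(0.038549618320610685))
('side',) (array([ 4.28219508e+02,  3.12369421e+02, -3.78452862e-01,  4.98375091e-01]), np.float64(0.11190749235474007)) (array([428.2658601 , 312.2919741 ,   0.49749457]), np.float64(0.11257645259938838))
[ 498.74706704 -110.81498451  201.53927112] [-2.42206516e-01  3.13203583e+00  1.06233125e-04]
```

View pics/c5.png

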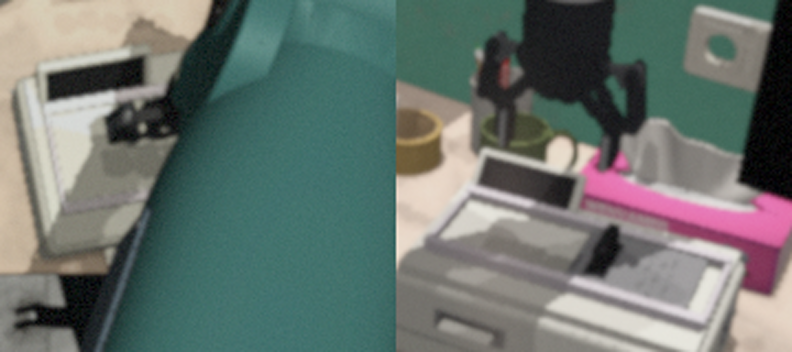

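The gripper is above the deck and clear, and the bar at side (~600,250) is still where it was. The cartridge fit is (429.5, 313), yaw about 0.38. I'll descend round the door bar.

>>> {"method": "move_arm", "body": {
  "increments": [7,-26,0,0,14,-51,-10,0,14,-51,-25,0,14,-51,-40,0,14,-51,-55,0,14,-51,-65,0,14,-51,-72,0,14,-51,-76,0,14,-51,-76,0]
}}

```text
t: 3.82
ee_pos: [512.7, -162.7, 125.0]
eef_rot: [0.24, -3.132, -0.001]
ft_force: [0.3, -0.0, 0.5]
grip_width: 1.001
finger_force: 0.0
```

>>> {"method": "move_arm", "body": {
  "increments": [0,0,0,0,0,0,0,0,0,0,0,0,0,0,0,0,0,0,0,0,0,0,0,0,0,0,0,0],
  "gripper": 0,
  "force": 20
}}

```text
t: 4.4
ee_pos: [513.0, -163.6, 125.5]
eef_rot: [-0.239, 3.132, -0.001]
ft_force: [-1.0, -0.6, 2.8]
grip_width: 0.133
finger_force: 24.2
```

The bar is gripped (11 mm), so I'll slide the door.

>>> {"method": "move_arm", "body": {
  "increments": [-2,12,0,0,-4,25,0,0,-6,38,0,0,-8,51,0,0,-10,64,0,0,-12,77,0,0,-14,88,0,0,-15,95,0,0,-15,99,0,0]
}}

```text
t: 5.15
ee_pos: [497.3, -68.8, 125.5]
eef_rot: [0.235, -3.13, 0.021]
ft_force: [-10.2, -64.7, -4.8]
grip_width: 0.135
finger_force: 31.0
```

>>> {"method": "move_arm", "body": {
  "increments": [0,2,0,0,-1,4,0,0,-1,6,0,0,-1,6,0,0]
}}

```text
t: 5.48
ee_pos: [497.2, -68.5, 125.6]
eef_rot: [0.229, -3.129, 0.037]
ft_force: [-6.9, -84.0, -13.4]
grip_width: 0.136
finger_force: 40.4
```

The door is at the stop, about 95 mm of travel after starting slightly ajar. I'll relax the push, release and rise.

>>> {"method": "move_arm", "body": {
  "increments": [0,-4,0,0,1,-8,0,0,1,-8,0,0,1,-8,0,0]
}}

```text
t: 5.82
ee_pos: [497.2, -69.4, 125.5]
eef_rot: [0.235, -3.13, 0.01]
ft_force: [-8.2, -24.8, 3.0]
grip_width: 0.135
finger_force: 25.7
```

>>> {"method": "move_arm", "body": {
  "increments": [0,0,0,0,0,0,0,0,0,0,0,0,0,0,0,0,0,0,10,0,0,0,40,0,0,0,75,0,0,0,75,0],
  "gripper": 1
}}

```text
t: 6.48
ee_pos: [499.8, -66.7, 205.5]
eef_rot: [-0.239, 3.126, -0.004]
ft_force: [0.2, -0.1, -0.1]
grip_width: 1.003
finger_force: 0.0
```

>>> {"method": "move_arm", "body": {
  "increments": [-5,38,0,0.05,-12,76,0,0.1,-20,114,0,0.15,-28,152,0,0.2,-35,190,0,0.23,-42,228,0,0.23,-49,266,0,0.23,-56,304,0,0.23,-63,342,-10,0.23,-69,380,-20,0.23]
}}

```text
t: 7.32
ee_pos: [428.2, 315.8, 180.5]
eef_rot: [-0.597, 3.083, 0.001]
ft_force: [0.7, -0.9, -0.0]
grip_width: 1.002
finger_force: 0.0
```

>>> {"method": "move_arm", "body": {
  "increments": [0,0,0,0,0,0,0,0,0,0,0,0]
}}

```text
t: 7.57
ee_pos: [428.8, 313.4, 180.3]
eef_rot: [0.598, -3.084, 0.0]
ft_force: [-0.3, 0.1, -0.3]
grip_width: 1.003
finger_force: 0.0
```

```bash
python3 - <<'E'
from h import *
for c in("top","side"):
    im=viewer.capture(c)[...,::-1].copy();cv2.imwrite(f"pics/{c}3.png",im)
    for n in("port","door_grip"):print(c,n,[(q["extent"],q["conf"]) for q in nets.search_frame(n,c)])
    if c=="top":T=im
    else:S=im
s=monitor.sense();print(s["ee_pos"],s["eef_rot"])
A=rect("top",T,111,450,600,-280,-80,4)
B=rect("side",S,111,450,600,-280,-80,4)
cv2.imwrite("pics/c6.png",np.hstack([cv2.resize(A,(400,300)),cv2.resize(B,(400,300))]))
E
```

```text
top port [([390.9, 164.2, 434.3, 211.5], 0.6), ([186.6, 182.6, 219.2, 208.6], 0.6)]
top door_grip [([337.4, 170.6, 396.2, 217.0], 0.65)]
side port [([389.9, 239.9, 436.3, 271.4], 0.64)]
side door_grip [([334.7, 222.0, 394.5, 255.5], 0.56)]
[429.30534488 312.80125618 180.57161156] [-5.94394335e-01  3.08442022e+00  1.66167340e-04]
```

View pics/c6.png

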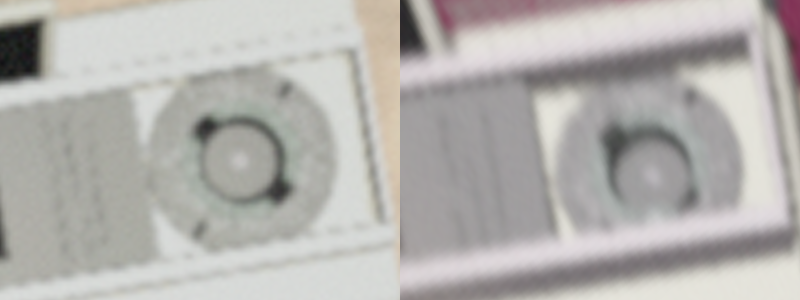

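The port is open in both views, with its centre at about (243,159) in the left panel. That gives world ~(520.5, -201.5) from the top view and (516.5, -205) from the side view. The notch line is at about 0.87 rad and the ticks at -0.55, as expected. Now I'll grasp the cartridge.

>>> {"method": "move_arm", "body": {
  "increments": [0,0,-20,0,0,0,-45,0,0,0,-70,0,0,0,-90,0,0,0,-102,0,0,0,-108,0,0,0,-109,0,0,0,-109,0,0,0,-109,0]
}}

```text
t: 8.62
ee_pos: [429.4, 313.7, 72.1]
eef_rot: [-0.596, 3.083, 0.001]
ft_force: [-0.7, 0.8, 0.5]
grip_width: 1.001
finger_force: 0.0
```

>>> {"method": "move_arm", "body": {
  "increments": [0,0,0,0,0,0,0,0,0,0,0,0,0,0,0,0,0,0,0,0,0,0,0,0,0,0,0,0],
  "gripper": 0,
  "force": 70
}}

```text
t: 9.2
ee_pos: [428.9, 313.6, 71.3]
eef_rot: [-0.597, 3.084, 0.0]
ft_force: [-0.3, 0.6, 1.2]
grip_width: 0.141
finger_force: 69.4
```

```bash
python3 - <<'E'
from h import *
s=monitor.sense();print({k:np.round(s[k],3) for k in("ee_pos","eef_rot","ft_force","moment","grip_width","finger_force")})
mk={}
for c in("top","side"):
    im=cv2.imread(f"pics/{c}3.png");g=cv2.cvtColor(im,6).astype(float)
    p=proj(c,[[497,-68,130]])[0].astype(int);m=np.zeros(g.shape);l,t=p-[17,21]
    m[t:t+42,l:l+34]=np.clip((120-g[t:t+42,l:l+34])/(120-35),0,1);mk[c]=m
    mod=lambda q:[np.vstack(box(q[0],q[1],.155,50,12,118,144))]
    print(c,p,m.sum(),fit({c:m},mod,[497,-68],[4,4]))
E
```

```text
{'ee_pos': array([428.905, 313.574,  71.344]), 'eef_rot': array([-0.597,  3.084,  0.   ]), 'ft_force': array([-0.256,  0.61 ,  1.2  ]), 'moment': array([-0.04 ,  0.037, -0.015]), 'grip_width': np.float64(0.141), 'finger_force': np.float64(69.366)}
top [352 196] 156.08235294117645 (array([495.47417927, -65.2162075 ]), np.float64(0.3521755106655612))
side [349 228] 258.7294117647059 (array([503.28880692, -70.44075775]), np.float64(1.2129694889050564))
```

The cartridge is gripped (0.141 ≈ 12–14 mm). I'll lift it and carry it over to the port.

>>> {"method": "move_arm", "body": {
  "increments": [0,0,20,0,0,0,55,0,0,-5,95,0,2,-25,130,0,6,-55,155,0,12,-90,165,0,20,-130,165,0.05,28,-170,165,0.12,36,-210,165,0.2,44,-250,165,0.3]
}}

```text
t: 10.03
ee_pos: [472.7, 62.1, 236.4]
eef_rot: [-1.055, 2.959, -0.0]
ft_force: [1.2, 0.4, -1.6]
grip_width: 0.147
finger_force: 69.0
```

>>> {"method": "move_arm", "body": {
  "increments": [7,-40,0,0.05,14,-80,0,0.1,21,-120,0,0.15,28,-160,0,0.178,35,-200,0,0.178,42,-240,0,0.178,46,-267,-5,0.178,46,-267,-20,0.178,46,-267,-30,0.178,46,-267,-30,0.178]
}}

```text
t: 10.87
ee_pos: [517.9, -203.1, 204.2]
eef_rot: [1.306, -2.855, -0.004]
ft_force: [0.3, 1.4, -2.1]
grip_width: 0.142
finger_force: 69.0
```

```bash
python3 - <<'E'
from h import *
im=viewer.capture("side")[...,::-1].copy();cv2.imwrite("pics/side4.png",im)
Q=nets.silhouettes("cartridge","side");Q=[q for q in Q if np.ptp(im[q["pixels"]].mean(0))<25]
s=monitor.sense();print({k:np.round(s[k],3) for k in("t","ee_pos","eef_rot","ft_force","grip_width","finger_force")})
x,y,z=s["ee_pos"];z-=71.3;w=.86
def loops(x,y,z,w):
    return [(circ(x,y,32,z),(255,0,255)),(circ(x,y,62,z+30),(0,160,0)),(circ(x,y,62,z+34),(0,160,0)),(circ(x,y,54,z+68),(255,0,0)),(box(x,y,w,54,8,z+13,z+13)[0],(0,0,255))]
port=[(circ(520.5,-202.5,44,111),(0,255,255)),(circ(516.5,-205,44,111),(0,255,0)),(circ(516.5,-205,94,111),(0,255,0))]
print([q["extent"] for q in Q],[ (proj("side",np.vstack([l for l,_ in loops(x,y,z,w)])).min(0),proj("side",np.vstack([l for l,_ in loops(x,y,z,w)])).max(0))])
c=proj("side",[[x,y,z+20]])[0]
cv2.imwrite("pics/c7.png",over("side",im,loops(x,y,z,w)+port,c,45,600))
E
```

```text
{'t': np.float64(10.967), 'ee_pos': array([ 518.634, -202.816,  206.345]), 'eef_rot': array([ 1.308e+00, -2.856e+00, -1.000e-03]), 'ft_force': array([-1.317,  0.325, -0.586]), 'grip_width': np.float64(0.15), 'finger_force': np.float64(69.023)}
[[401.2, 205.5, 431.8, 253.6]] [(array([399.24086425, 208.53717209]), array([432.73519136, 249.85916881]))]
```

View pics/c7.png

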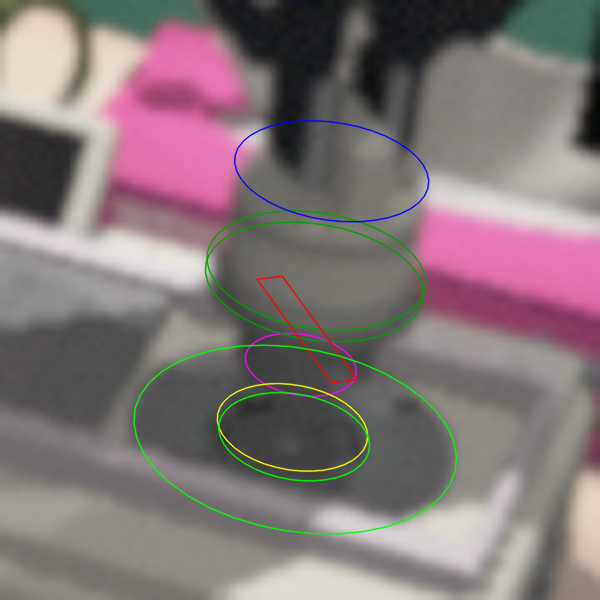

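The picture shows the cartridge above the port, about 0.5 px off the model. I'll shift slightly toward the side-view estimate and descend in stages, watching the force.

>>> {"method": "move_arm", "body": {
  "increments": [0,-1,-8,0,-0.5,-2,-16,0,-0.5,-2,-22,0,-0.5,-2,-26,0,-0.5,-2,-29,0,-0.5,-2,-31,0,-0.5,-2,-31,0,-0.5,-2,-31,0]
}}

```text
t: 11.63
ee_pos: [518.4, -205.0, 175.5]
eef_rot: [-1.308, 2.856, -0.0]
ft_force: [-0.1, 1.7, 1.5]
grip_width: 0.148
finger_force: 69.5
```

>>> {"method": "move_arm", "body": {
  "increments": [0,0,-2,0,0,0,-4,0,0,0,-5,0,0,0,-6,0,0,0,-6,0]
}}

```text
t: 12.05
ee_pos: [518.4, -204.9, 169.2]
eef_rot: [-1.308, 2.856, 0.0]
ft_force: [-0.3, 2.7, 2.9]
grip_width: 0.147
finger_force: 69.8
```

>>> {"method": "move_arm", "body": {
  "increments": [0,0,-2,0,0,0,-4,0,0,0,-6,0,0,0,-8,0,0,0,-9,0,0,0,-9,0]
}}

```text
t: 12.55
ee_pos: [518.4, -205.0, 160.2]
eef_rot: [-1.308, 2.856, 0.0]
ft_force: [-0.1, 3.4, 3.2]
grip_width: 0.148
finger_force: 69.9
```

>>> {"method": "move_arm", "body": {
  "increments": [0,0,-2,0,0,0,-4,0,0,0,-6,0,0,0,-7,0,0,0,-7,0]
}}

```text
t: 12.97
ee_pos: [518.4, -205.0, 153.3]
eef_rot: [-1.308, 2.856, -0.0]
ft_force: [0.6, 3.3, 4.5]
grip_width: 0.148
finger_force: 70.0
```

It is fully in (~29 mm below the rim) with only the plunger's force. Now I'll turn it clockwise.

>>> {"method": "move_arm", "body": {
  "increments": [0,0.7,-0.5,-0.1,0,0.7,-0.5,-0.2,0,0.7,-0.5,-0.3,0,0.7,-0.5,-0.4,0,0.7,-0.5,-0.5,0,0.7,-0.5,-0.6,0,0.7,-0.5,-0.7,0,0.7,-0.5,-0.8,0,0.7,-0.5,-0.9,0,0.7,-0.5,-0.9]
}}

```text
t: 13.8
ee_pos: [518.0, -203.7, 152.8]
eef_rot: [-0.074, -3.14, -0.002]
ft_force: [-2.6, 6.5, 6.5]
grip_width: 0.147
finger_force: 70.3
```

>>> {"method": "move_arm", "body": {
  "increments": [0,0,0,-0.1,0,0,0,-0.2,0,0,0,-0.3,0,0,0,-0.4,0,0,0,-0.46,0,0,0,-0.5,0,0,0,-0.5,0,0,0,-0.5]
}}

```text
t: 14.47
ee_pos: [518.3, -203.5, 152.9]
eef_rot: [-0.839, -3.027, -0.003]
ft_force: [-0.2, 8.0, 6.8]
grip_width: 0.147
finger_force: 70.4
```

```bash
python3 - <<'E'
from h import *
s=monitor.sense();print({k:np.round(s[k],3) for k in("t","joints","ee_pos","eef_rot","ft_force","moment","grip_width","finger_force")})
a=np.arctan2(s["eef_rot"][1],s["eef_rot"][0]);print("bar yaw",(2*a)%np.pi-np.pi)
E
```

```text
{'t': np.float64(14.467), 'joints': array([-0.521,  0.352, -0.134,  1.086,  0.002,  0.019]), 'ee_pos': array([ 518.333, -203.493,  152.937]), 'eef_rot': array([-8.390e-01, -3.027e+00, -3.000e-03]), 'ft_force': array([-0.175,  7.964,  6.76 ]), 'moment': array([2.051, 0.064, 0.144]), 'grip_width': np.float64(0.147), 'finger_force': np.float64(70.36)}
bar yaw -0.540558427485514
```

>>> {"method": "move_arm", "body": {
  "increments": [0,0,0,-0.04,0,0,0,-0.08,0,0,0,-0.08,0,0,0,-0.08,0,0,0,-0.08,0,0,0,-0.08]
}}

```text
t: 14.97
ee_pos: [518.4, -203.5, 152.9]
eef_rot: [-0.958, -2.992, -0.003]
ft_force: [0.3, 8.3, 8.0]
grip_width: 0.149
finger_force: 70.7
```

```bash
python3 - <<'E'
from h import *
s=monitor.sense();print({k:np.round(s[k],3) for k in("t","ee_pos","eef_rot","ft_force","moment","grip_width","finger_force")})
a=np.arctan2(s["eef_rot"][1],s["eef_rot"][0]);print("bar yaw",(2*a)%np.pi-np.pi)
ims=[]
for c in("side","top"):
    im=viewer.capture(c)[...,::-1].copy();p=proj(c,[[518,-160,120]])[0].astype(int);x,y=p-45
    ims.append(cv2.resize(im[y:y+90,x:x+90],(400,400),interpolation=2))
cv2.imwrite("pics/c8.png",np.hstack(ims))
E
```

```text
{'t': np.float64(14.967), 'ee_pos': array([ 518.403, -203.459,  152.925]), 'eef_rot': array([-0.958, -2.992, -0.003]), 'ft_force': array([0.345, 8.348, 8.026]), 'moment': array([ 1.955, -0.02 ,  0.683]), 'grip_width': np.float64(0.149), 'finger_force': np.float64(70.659)}
bar yaw -0.6196409921272172
```

View pics/c8.png

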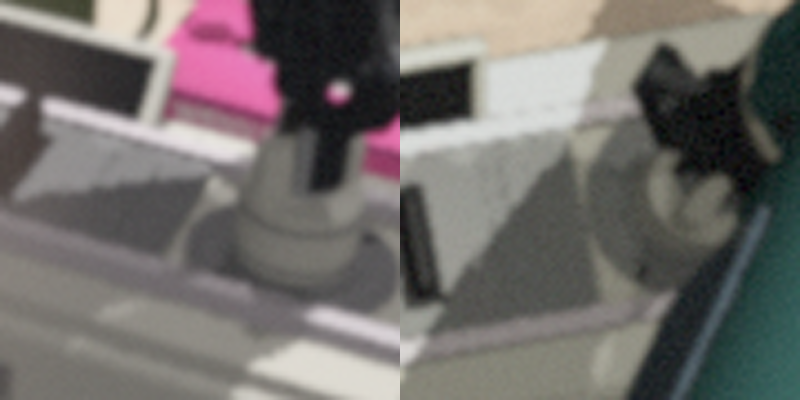

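The pictures show the collar seated on the port, the door open and the bar in line with the tick. The turning moment jumped from 0.14 to 0.68 N m, so the ring is at its stop. I'll hold briefly and hand in.

>>> {"method": "move_arm", "body": {
  "increments": [0,0,0,0,0,0,0,0,0,0,0,0,0,0,0,0,0,0,0,0]
}}

```text
t: 15.48
ee_pos: [518.4, -203.4, 152.9]
eef_rot: [-0.958, -2.992, -0.003]
ft_force: [-0.3, 7.1, 7.7]
grip_width: 0.147
finger_force: 70.7
```

```bash
python3 -c "
from bench import monitor,r
s=monitor.sense();print(s['moment'],s['ee_pos'],s['finger_force']);print(r.sign_off())"
```

```text
[ 1.91735305 -0.03312851  0.73460429] [ 518.40023831 -203.44973559  152.93369737] 70.65957069396973
the job is handed in; nothing more can be done
None
```

I handed the job in at about 15.5 s with the door fully open and the cartridge pushed in, turned clockwise to the stop and still gripped at about 70 N; the hand-in returned no verdict.

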